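# Level the board stage and hold its sprung cover open

### The arm

A 6-joint arm with a two-finger parallel gripper is mounted at the origin on the work surface. World frame = base frame: x ahead of the robot, y to its left, z up, the work surface at z = 0. Lengths are in m, angles in degrees, forces in N, time in s.
With the tool pointing down it reaches from about 0.4 to 0.825 m from the base axis. Payload 7 kg.
Tool frame: the origin (TCP) lies midway between the tips of the shut fingers; the grasp point (between the pads) lies 19 mm behind it; z points along the fingers, y is the direction in which the jaws open and shut (so a half turn about z gives the same grasp; the last joint's range is limited). The gripper opens to 88 mm and grips with 3 to 60 N. Pads are 19 mm wide; open, the fingers measure 130 mm over their backs; the gripper's body (78 mm by 193 mm) begins 47 mm behind the grasp point.
Start: joints at [-58.722, 20.546, 0.682, 0, -70.136, -16.507], TCP at [0.172, -0.653, 0.227] pointing down, gripper open.
Joint ranges: [-176.03, 176.03], [-82.01, 121.73], [-58.28, 71.71], [-173.87, 95.51], [-174.79, -0.11], [-173.66, 173.66]. Speed limits (degrees/s): [136.94, 136.94, 172.46, 180, 180, 180].

### API

Orientations are given as a 3x3 rotation matrix whose columns are the frame's x, y, z axes.
In Python, from rig import robot gives the robot as it stands. Calls block until the motion is done:
- robot.goto(position, orientation): joint-space move of the TCP to a pose.
- robot.servo_line(position, ori=None, speed=0.15): straight line of the TCP; ori=None keeps the orientation; speed is the mean speed in m/s.
- robot.movej(angles): joint-space move.
- robot.move_gripper(opening): opening from 0.0 (shut) to 1.0 (fully open); the grip force is fixed at half the most; returns when the fingers have stopped.
- robot.dwell(seconds).
- robot.ik(position, orientation): joint angles nearest the present ones, or None.
- robot.grab_frame(name): name is "scene" or "top" or "wrist"; returns (picture, depth): 400x640x3 uint8, red, green, blue; 400x640 float32, m along the optical axis (not along the pixel's ray), 0 where there is no reading.
- robot.camera_info(name): a dict with "vfov" (degrees; the focal length in pixels is half the picture's height over the tangent of half this angle, whatever the lens; pixels are square), "cx", "cy" (the principal point, pixels), "k1" (the pictures are not rectified: a ray, as slopes to the right and down, at radius r is drawn at 1 + k1 r^2 times it, then the intrinsics apply), "view" (4x4, takes a point from world to camera coordinates); the wrist camera has in their place "T_tool_cam" (4x4, takes a point from camera to tool coordinates, whose origin is the TCP and whose axes are the flange's). Camera axes: x right, y down, z forward; pixel columns grow to the right and rows downward; lengths in m; the calibration is good to about 2 mm. A picture is of the moment at which its call begins: read the wrist's pose just before it. camera_info takes no time and is no camera call.
A pose or a line that the arm cannot do raises robot.Unreachable and nothing moves.
- robot.job_done(): hands the job in, once; it reports no verdict.
Readings, each from a call of its own:
- robot.read_t(): time.
- robot.read_qpos(): joint angles.
- robot.read_qvel(): joint speeds.
- robot.read_effort(): joint torques, N m.
- robot.read_position(): TCP position.
- robot.read_tcp_rot(): TCP orientation.
- robot.read_force(): force on the tool from outside, world axes, zero at the start.
- robot.read_ft_torque(): the same for the moment, N m.
- robot.read_grip_width(): opening from 0.0 (shut) to 1.0 (fully open).
Only numpy, scipy, OpenCV 4.12 (cv2) and the standard library are available. Lean on these libraries where they do the work, as an engineer would, in place of code of your own. Each camera call takes 0.05 s, during which the arm holds its last target.

### The job

With the blue cover of the board stage still shut, turn the red tilt screw until the tilted platform sits level. Then lift the spring-shut cover with the yellow handle to 50 degrees open from shut (5 degrees either way is fine) and keep holding it there for the inspection camera: finish while holding the cover still, do not let go, with the platform still level and everything else on the bench left where it is.

Things in the scene. Friction and masses are not known exactly. Their poses are not given: they have to be found in the camera images.
- stage_base: aluminium base plate of the board stage, 200 (x) x 370 (y) x 12 mm, fixed to the table, yaw within 0.3 rad. Origin on the table below the middle of the platform; the plate spans y -210 to +160 mm. Its x points from the cover's handle side to its hinge side, z up. The tilt screw stands at x 0, y -180 mm on a grey block 44 x 44 mm, 50 mm high.
- platform: tilting box on the base: plate 180 (x) x 200 (y) mm, 35 mm grey walls, green circuit board inside. Pivots about the base's x axis 45 mm above the table; origin on that pivot. Wall tops 50 mm above the origin. When level its axes are parallel to stage_base's.
- tilt (a joint): tilt of the platform about the base's x axis, rad: 0 is level; positive means that the side towards the tilt screw is low. Starts at 0.06 to 0.12. It moves only with the tilt screw: tilt = 0.12 - 0.10 x tilt_screw; ordinary pushes on the platform do not move it.
- tilt_screw (a joint): turn of the tilt screw, rad, growing as it is turned clockwise seen from above; range 0 to 2.4. It starts at 0 to 0.6 and turns clockwise to raise the low side. Stiff friction of about 0.1 N m: it stays where it is left.
- screw_grip (a point): point on the tilt screw's upright axis, in its red grip bar, 86 mm above the table. Bar 44 mm long, 13 wide, 34 tall (62 to 96 mm above the table), over a black disc of 42 mm diameter whose top is at 62 mm. The bar's long direction is this point's x axis; at tilt_screw = 0 it is parallel to the base's x axis, and it turns with the screw.
- cover_angle (a joint): opening of the cover from shut, rad: 0 shut on the platform's walls, 0.873 is 50 degrees, 1.4 is its stop. A spring and its weight shut it from any angle (it does not stay anywhere); raising it by the handle takes about 3 N.
- cover: the blue cover, a plate 182 x 204 x 8 mm with a yellow handle. Origin on the hinge axis, at the middle of its length; in this frame the plate reaches to x = -181 mm, its top face is at z = +4 mm. When shut its axes are those of the platform; opening turns it about its y axis and lifts the edge at -x.
- cover_handle (a point): middle of the yellow handle: round bar of 12 mm diameter along the cover's y, 110 mm between its legs' centres, centre line 45 mm above the cover's top face; in the cover's frame at (-140, 0, 49) mm. Level and shut: 148 mm above the table, 50 mm to the -x side of stage_base's origin. Being round, it can turn between fingers that stay upright.
- cover_hinge (a point): middle of the cover's hinge axis, which runs along the platform's y axis: 90 mm to the +x side of the platform's origin and 54 mm above it (99 mm above the table when level).
- sleeve: brass mating sleeve, 18 mm diameter, 32 mm tall, standing on the left end of the stage's base plate (origin: centre of its underside); a bystander, leave alone
- spool: empty green plastic spool, 64 mm diameter, 46 mm tall, standing on the table; a bystander, leave alone
- splitter: flat black module box 100 x 36 x 14 mm on the table; a bystander, leave alone
- cleaner: blue cleaner case 130 x 50 x 85 mm with a white button on top (97 mm in all) on the table; a bystander, leave alone
- driver: screwdriver lying on the table; a bystander, leave alone
- solvent: capped bottle, 60 mm diameter, 130 mm tall, on the table; a bystander, leave alone
- screw_cup: small white bowl, 60 mm rim diameter, 40 mm tall, on the table; a bystander, leave alone

How it is judged (in metres and radians):
On the way:
1. the platform is level (within 0.02 rad) while the cover is still shut (value of joint tilt between -0.02 and 0.02 rad and value of joint cover_angle below 0.08 rad and velocity of joint tilt_screw between -0.1 and 0.1 rad/s), for 0.2 s.
At the end, for the whole second after the job is handed in: The fingers are touching and holding the cover still (more than 0.8 N, under 0.05 rad/s) at 0.785 to 0.960 rad open (50 degrees, 5 either way) and the platform is level within 0.02 rad (value of joint tilt between -0.02 and 0.02 rad and value of joint cover_angle between 0.785 and 0.96 rad and velocity of joint cover_angle between -0.05 and 0.05 rad/s and contact force between the fingers and cover above 0.8 N); the arm keeps its last pose, push and grip.
It fails at once if a bystander (sleeve, spool, splitter, cleaner, screwdriver, bottle or bowl) is moved by more than 25 mm (distance of any of sleeve, spool, splitter, cleaner, driver, solvent, screw_cup from where it was at the start of the episode above 0.025 m).
It also fails if it takes over 45 s, if anything falls off the work surface, if the arm or the gripper's body presses on something with over 40 N, if the wrist force passes 120 N, or if a joint passes its speed limit or range.

## Working session

There is one attempt and no reset: what is moved stays moved. The work goes in short steps, each a Python script; the robot and the scene stay as the last script left them, time stands still between calls to the robot, and variables do not carry over. Pictures are saved under pics/ and viewed, and the job is handed in when it is done.

```bash
ls; mkdir -p pics; python3 - <<'E'
from rig import robot
import cv2,numpy as np
for n in ["scene","top"]:
    im,d=robot.grab_frame(n); cv2.imwrite(f"pics/{n}0.png",im[:,:,::-1]); np.savez(f"pics/{n}0.npz",im=im,d=d)
    print(n,robot.camera_info(n),(d>0).mean())
print(robot.camera_info("wrist"),robot.read_t(),robot.read_position(),robot.read_tcp_rot())
E
```

```text
pics
scene {'vfov': 56.74872861852421, 'cx': 322.65630028834494, 'cy': 201.36109122948565, 'k1': -0.08456523786831095, 'view': array([[ 6.86742748e-01,  7.26899245e-01,  1.37278820e-03,
        -3.70735211e-01],
       [ 4.08241872e-01, -3.84125187e-01, -8.28122222e-01,
        -1.24739856e-01],
       [-6.01434096e-01,  5.69267360e-01, -5.60545895e-01,
         1.68139332e+00],
       [ 0.00000000e+00,  0.00000000e+00,  0.00000000e+00,
         1.00000000e+00]])} 0.98262109375
top {'vfov': 43.317746685331954, 'cx': 312.9077470389462, 'cy': 200.118810202871, 'k1': 0.04424749044055069, 'view': array([[ 3.09761472e-02, -9.99487581e-01, -8.06556928e-03,
        -8.40865818e-04],
       [-9.98095706e-01, -3.05003437e-02, -5.36161405e-02,
         5.42482993e-01],
       [ 5.33426639e-02,  9.71103152e-03, -9.98529046e-01,
         1.68309718e+00],
       [ 0.00000000e+00,  0.00000000e+00,  0.00000000e+00,
         1.00000000e+00]])} 0.9959453125
{'vfov': 63.13422946585388, 'cx': 318.49200040736935, 'cy': 197.1866588496396, 'k1': -0.06355372337509552, 'T_tool_cam': array([[ 6.39391185e-04, -9.53375160e-01, -3.01787005e-01,
         8.08650721e-02],
       [ 9.99999171e-01,  9.46802521e-04, -8.72361450e-04,
         2.42936478e-04],
       [ 1.11742043e-03, -3.01786197e-01,  9.53374975e-01,
        -1.57434353e-01],
       [ 0.00000000e+00,  0.00000000e+00,  0.00000000e+00,
         1.00000000e+00]])} 0.1 [ 0.17196732 -0.65226969  0.22571129] [[-9.66991898e-01 -2.54806666e-01 -4.82484007e-04]
 [-2.54807102e-01  9.66990860e-01  1.42077262e-03]
 [ 1.04535289e-04  1.49681597e-03 -9.99998874e-01]]
```

View pics/scene0.png

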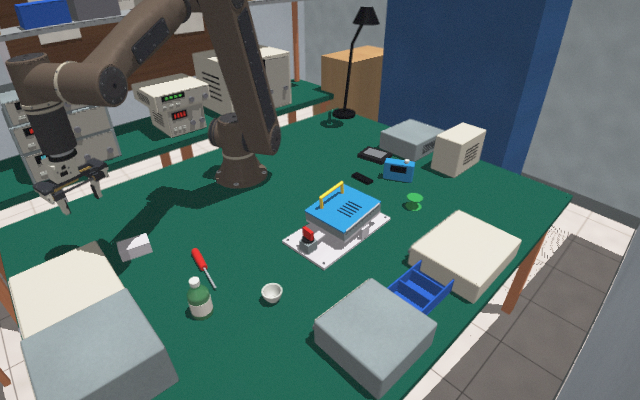

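View pics/top0.png

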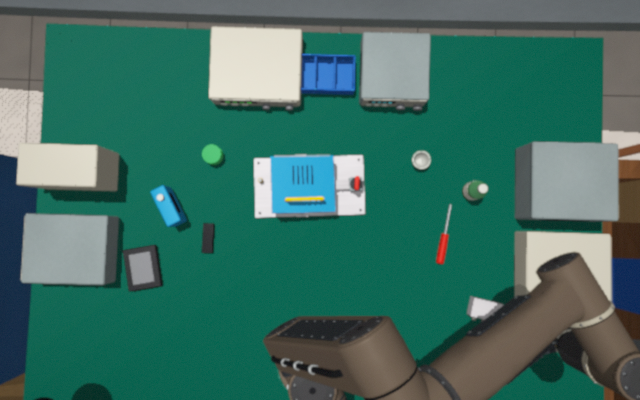

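The top view shows the stage plate at about (253–366, 155–217), the red screw at (357,184) and the yellow handle at (305,199). The stage yaw is near 0. Next I'll measure these.

```bash
cat > h.py <<'E'
import numpy as np,cv2
from rig import robot
def K(info):
    f=200/np.tan(np.radians(info['vfov'])/2); return np.array([[f,0,info['cx']],[0,f,info['cy']],[0,0,1]])
def rays(info,px):
    px=np.asarray(px,float).reshape(-1,1,2)
    n=cv2.undistortPoints(px,K(info),np.array([info['k1'],0,0,0.]),P=None).reshape(-1,2)
    # exact for k1 model by iteration
    d=(px.reshape(-1,2)-[info['cx'],info['cy']])/K(info)[0,0]; 
    n=d.copy()
    for _ in range(30): n=d/(1+info['k1']*(n**2).sum(1,keepdims=True))
    return np.c_[n,np.ones(len(n))]
def cam_pose(name,pose=None):
    info=robot.camera_info(name)
    if name!='wrist':
        return info,np.linalg.inv(info['view'])
    T=np.eye(4);T[:3,:3]=pose[1];T[:3,3]=pose[0]
    return info,T@info['T_tool_cam']
def onplane(info,Tc,px,z):
    r=rays(info,px)@Tc[:3,:3].T; o=Tc[:3,3]
    return o+r*((z-o[2])/r[:,2])[:,None]
def bydepth(info,Tc,px,d):
    px=np.asarray(px); dd=d[px[:,1].astype(int),px[:,0].astype(int)]
    return (rays(info,px)*dd[:,None])@Tc[:3,:3].T+Tc[:3,3]
def hsv(im): return cv2.cvtColor(im,cv2.COLOR_RGB2HSV)
def mask(im,lo,hi): return cv2.inRange(hsv(im),np.array(lo),np.array(hi))
def pts(m): ys,xs=np.nonzero(m); return np.c_[xs,ys]
E
python3 - <<'E'
from h import *
f=np.load('pics/top0.npz');im,d=f['im'],f['d'];info,T=cam_pose('top')
roi=np.zeros(im.shape[:2],np.uint8);roi[145:225,240:380]=1
plate=mask(im,(0,0,130),(180,60,255))*roi
b=mask(im,(95,100,80),(125,255,255))*roi; y=mask(im,(20,120,100),(35,255,255))*roi
r=(mask(im,(0,150,80),(8,255,255))|mask(im,(172,150,80),(180,255,255)))*roi
rect=cv2.minAreaRect(pts(plate).astype(np.float32));box=cv2.boxPoints(rect)
P=onplane(info,T,box,.012);print('plate',rect,'\n',P)
print([np.linalg.norm(P[i]-P[i-1]) for i in range(4)])
rb=cv2.minAreaRect(pts(b|y).astype(np.float32));print('blue',onplane(info,T,cv2.boxPoints(rb),.1))
print('handle',len(pts(y)),onplane(info,T,[pts(y).mean(0)],.148),bydepth(info,T,pts(y),d).mean(0))
print('red',len(pts(r)),onplane(info,T,[pts(r).mean(0)],.096),np.median(bydepth(info,T,pts(r),d),0))
# plane of blue lid
B=bydepth(info,T,pts(b),d);c=B.mean(0);u,s,v=np.linalg.svd(B-c);print('lid',c,v[2])
E
```

```text
plate ((308.8856506347656, 184.95529174804688), (62.773799896240234, 111.7160873413086), 88.15238952636719) 
 [[ 0.68796354  0.22693746  0.012     ]
 [ 0.71154594 -0.15105179  0.012     ]
 [ 0.49927994 -0.16335002  0.012     ]
 [ 0.47557887  0.21221306  0.012     ]]
[np.float64(0.21289447222585134), np.float64(0.3787241715369033), np.float64(0.21262197423411106), np.float64(0.37631020080848177)]
blue [[ 0.67549318  0.1574612   0.1       ]
 [ 0.68841633 -0.04577376  0.1       ]
 [ 0.50432725 -0.05721016  0.1       ]
 [ 0.49137342  0.14483929  0.1       ]]
handle 95 [[0.53864787 0.04424046 0.148     ]] [0.53753798 0.04373225 0.16811478]
red 61 [[ 0.5963554  -0.12310845  0.096     ]] [ 0.59730718 -0.12212228  0.09456357]
lid [0.59021179 0.04938148 0.10795653] [-0.99319408 -0.00405566 -0.11640045]
```

```bash
cat >> h.py <<'E'
def down(h): # tool x heading h, z down
    c,s=np.cos(h),np.sin(h); return np.array([[c,s,0],[s,-c,0],[0,0,-1.]])
E
python3 - <<'E'
from h import *
robot.goto([0.60,-0.123,0.21],down(np.radians(-16)))
p,R=robot.read_position(),robot.read_tcp_rot()
im,d=robot.grab_frame('wrist');np.savez('pics/w1.npz',im=im,d=d,p=p,R=R);cv2.imwrite('pics/w1.png',im[:,:,::-1])
print(robot.read_t(),p,robot.read_qpos())
info,T=cam_pose('wrist',(p,R))
r=mask(im,(0,150,60),(8,255,255))|mask(im,(172,150,60),(180,255,255))
q=pts(r);P=bydepth(info,T,q,d);print(len(q),P.min(0),P.max(0))
k=(P[:,2]>.09)&(P[:,2]<.1);tp=q[k].astype(np.float32)
rr=cv2.minAreaRect(tp);B=onplane(info,T,cv2.boxPoints(rr),.096);print(k.sum(),B,'c',B.mean(0))
for i in range(4):
    e=B[i]-B[i-1];print(np.linalg.norm(e),np.degrees(np.arctan2(e[1],e[0])))
E
```

```text
2.5667 [ 0.59984373 -0.12372309  0.20998186] [ 6.59404814e+00  1.53475582e+01 -8.97320284e+00  2.92429734e-03
 -6.56841775e+01  6.73204991e+01]
757 [ 0.42501956 -0.43565827  0.0042956 ] [ 0.67988235 -0.11739731  0.36741122]
410 [[ 0.62336889 -0.11804981  0.096     ]
 [ 0.62325426 -0.13055452  0.096     ]
 [ 0.58203398 -0.12981718  0.096     ]
 [ 0.58199972 -0.116769    0.096     ]] c [ 0.60266421 -0.12379763  0.096     ]
0.04138898591175769 -1.7733344706189895
0.01250523585586155 -90.5251976221265
0.04122687445713443 178.97522169631577
0.013048227320801936 90.15042264233756
```

View pics/w1.png

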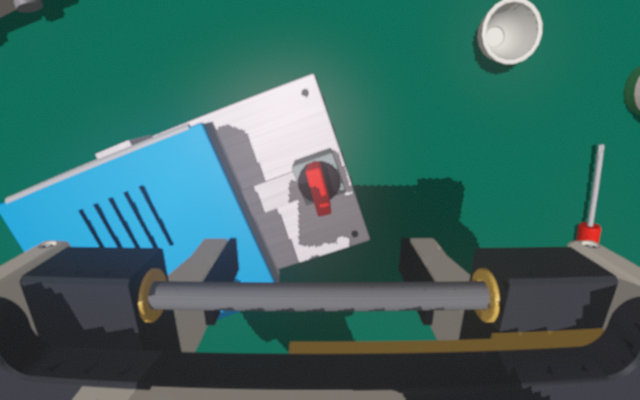

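The red bar is at (318,187). It comes out at (0.603,-0.124), 41x13 mm, heading -1.4°, which agrees with the position predicted from the plate. I'll check yaw from the plate's end edge in this view, where its corners are near (314,74) and (369,240).

```bash
python3 - <<'E'
from h import *
f=np.load('pics/w1.npz');im,d=f['im'],f['d'];info,T=cam_pose('wrist',(f['p'],f['R']))
# plate end edge: rightmost non-green pixel per row
g=mask(im,(70,80,20),(90,255,255))
E=[]
for v in range(85,225):
    row=g[v,280:400]; 
    nz=np.nonzero(row==0)[0]
    nz=nz[nz<(330+ (v-74)*55/166 -280+15)-(0)]
    if len(nz):E.append((280+nz.max()+.5,v))
E=np.array(E,np.float32)
P=onplane(info,T,E,.012)
l=cv2.fitLine(P[:,:2].astype(np.float32),cv2.DIST_HUBER,0,.001,.001).ravel();print('edge yaw',np.degrees(np.arctan2(l[1],l[0])),l)
C=onplane(info,T,[[314.5,73.5],[369.5,240.5]],.012);print(C,np.linalg.norm(C[0]-C[1]),np.degrees(np.arctan2(*(C[0]-C[1])[[1,0]])), C.mean(0))
b=mask(im,(95,130,80),(110,255,255));b[240:]=0;B=bydepth(info,T,pts(b),d);k=(B[:,2]>.08)&(B[:,2]<.13);B=B[k]
A=np.linalg.lstsq(np.c_[B[:,:2],np.ones(len(B))],B[:,2],rcond=None)[0];print('lid slope',A)
E
```

```text
edge yaw 3.7203693 [ 0.9978926   0.06488708  0.6064729  -0.15490356]
[[ 0.70147985 -0.14823089  0.012     ]
 [ 0.50255929 -0.15894245  0.012     ]] 0.19920875190802279 3.082312125747875 [ 0.60201957 -0.15358667  0.012     ]
lid slope [-0.00480086  0.11058395  0.09884492]
```

```bash
python3 - <<'E'
from h import *
R=down(np.radians(-1.4))
robot.move_gripper(.5)
robot.goto([0.6027,-0.1238,0.15],R)
robot.servo_line([0.6027,-0.1238,0.069],speed=.08)
print(robot.read_force(),robot.read_position())
robot.move_gripper(0.)
print(robot.read_grip_width()*88,robot.read_force(),robot.read_ft_torque(),robot.read_t())
q=np.array(robot.read_qpos());q0=q.copy()
for s in (.25,.5,.75,1):
    t=q0.copy();t[5]-=63.8*s;robot.movej(t)
    print(s,robot.read_force().round(1),robot.read_ft_torque().round(2),robot.read_grip_width()*88)
robot.dwell(.4)
print(robot.read_t(),robot.read_qpos()-q0,robot.read_position())
E
```

```text
[0.31414582 0.0870135  0.383281  ] [ 0.60316005 -0.1238072   0.06958558]
13.326553088270996 [-0.56250751  0.50767018  1.29399082] [ 0.08101794  0.2443497  -0.05835382] 5.6
0.25 [ 0.4 -6.1 -0.8] [-2.16  0.17 -0.01] 12.870226333333138
0.5 [-0.2 -8.7 -0.2] [-3.44  0.27 -0.1 ] 12.824500914185055
0.75 [ -1.2 -11.6   0.5] [-4.31  0.7  -0.  ] 12.445332292788652
1 [ -3.2 -14.1   2.2] [-4.84  1.3  -0.04] 12.652961812083655
7.5 [-1.32986939e-01 -1.14138790e-02 -8.76067021e-02  1.51607059e-01
 -1.26360035e-01 -6.35463280e+01] [ 0.60105594 -0.12607427  0.06910423]
```

```bash
python3 - <<'E'
from h import *
robot.move_gripper(.45)
p=robot.read_position();robot.servo_line([p[0],p[1],.21],speed=.2)
robot.goto([0.60,-0.125,0.21],down(np.radians(-50)))
p,R=robot.read_position(),robot.read_tcp_rot()
im,d=robot.grab_frame('wrist');np.savez('pics/w2.npz',im=im,d=d,p=p,R=R);cv2.imwrite('pics/w2.png',im[:,:,::-1])
print(robot.read_t(),p,robot.read_force())
info,T=cam_pose('wrist',(p,R))
r=mask(im,(0,150,60),(8,255,255))|mask(im,(172,150,60),(180,255,255))
q=pts(r);P=bydepth(info,T,q,d)
k=(P[:,2]>.09)&(P[:,2]<.1)&(abs(P[:,1]+.12)<.05);rr=cv2.minAreaRect(q[k].astype(np.float32));B=onplane(info,T,cv2.boxPoints(rr),.096);print(k.sum(),B.mean(0))
for i in range(4):
    e=B[i]-B[i-1];print(np.linalg.norm(e),np.degrees(np.arctan2(e[1],e[0])))
b=mask(im,(95,130,80),(110,255,255));b[235:]=0;B=bydepth(info,T,pts(b),d);k=(B[:,2]>.08)&(B[:,2]<.13);B=B[k]
print('lid slope wrist',np.linalg.lstsq(np.c_[B[:,:2],np.ones(len(B))],B[:,2],rcond=None)[0],len(B))
E
```

```text
9.4583 [ 0.5994427  -0.1249851   0.20855857] [ 0.18453753 -0.1940498   0.69054867]
0 [ 0.89941464 -0.08654875  0.096     ]
0.0 0.0
0.0 0.0
0.0 0.0
0.0 0.0
lid slope wrist [-0.01415359  0.047328    0.11266674] 887
```

View pics/w2.png

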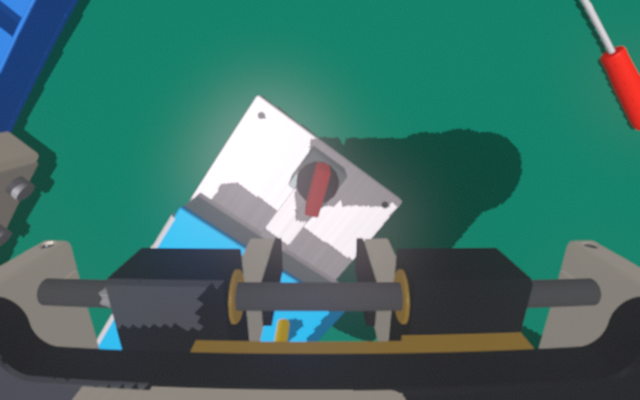

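The bar, now shaded, is at (318,190) and visibly turned. The colour mask missed it, so I'll loosen the mask and view the lid from above the handle.

```bash
python3 - <<'E'
from h import *
f=np.load('pics/w2.npz');im,d=f['im'],f['d'];info,T=cam_pose('wrist',(f['p'],f['R']))
r=mask(im,(0,90,40),(10,255,255))|mask(im,(170,90,40),(180,255,255))
q=pts(r);P=bydepth(info,T,q,d)
k=(P[:,2]>.088)&(P[:,2]<.104)&(abs(P[:,1]+.124)<.05);print(k.sum())
rr=cv2.minAreaRect(q[k].astype(np.float32));B=onplane(info,T,cv2.boxPoints(rr),.096);print(B.mean(0))
for i in range(2):
    e=B[i]-B[i-1];print(np.linalg.norm(e),np.degrees(np.arctan2(e[1],e[0])))
robot.goto([0.545,0.03,0.29],down(np.radians(-86.5)))
p,R=robot.read_position(),robot.read_tcp_rot()
im,d=robot.grab_frame('wrist');np.savez('pics/w3.npz',im=im,d=d,p=p,R=R);cv2.imwrite('pics/w3.png',im[:,:,::-1])
info,T=cam_pose('wrist',(p,R))
def slope(im,d,info,T,lim,n):
    b=mask(im,(95,130,80),(112,255,255));b=cv2.erode(b,np.ones((3,3)));b[lim:]=0;B=bydepth(info,T,pts(b),d);k=(B[:,2]>.08)&(B[:,2]<.125)&(abs(B[:,0]-.59)<.12)&(abs(B[:,1]-.055)<.12);B=B[k]
    A=np.linalg.lstsq(np.c_[B[:,:2],np.ones(len(B))],B[:,2],rcond=None)[0]
    res=B[:,2]-np.c_[B[:,:2],np.ones(len(B))]@A; g=abs(res)<.004;B=B[g]
    print(n,np.linalg.lstsq(np.c_[B[:,:2],np.ones(len(B))],B[:,2],rcond=None)[0],len(B),B.mean(0),res.std())
slope(im,d,info,T,240,'wrist')
im2,d2=robot.grab_frame('scene');i2,T2=cam_pose('scene');slope(im2,d2,i2,T2,400,'scene');cv2.imwrite('pics/s3.png',im2[:,:,::-1])
y=mask(im,(20,120,60),(35,255,255));y[240:]=0;q=pts(y);P=bydepth(info,T,q,d);k=abs(P[:,2]-.15)<.02;q=q[k]
print('handle',len(q),P[k].min(0),P[k].max(0))
if len(q):
  rr=cv2.minAreaRect(q.astype(np.float32));B=onplane(info,T,cv2.boxPoints(rr),.150);print(B)
print(robot.read_t())
E
```

```text
682
[ 0.60202034 -0.12474631  0.096     ]
0.013299676950077924 22.740212628669667
0.04335296703801121 -65.97932081940205
wrist [0.00258724 0.00032719 0.10049059] 19821 [0.5925946  0.02598271 0.10203227] 0.0007458788174900066
scene [ 0.00569979 -0.00167201  0.09816308] 1367 [0.59773712 0.04622176 0.10149278] 0.001478473461068783
handle 966 [ 0.5331612  -0.00754293  0.13037456] [0.54778433 0.08549169 0.15496063]
[[ 0.54806238 -0.00970181  0.15      ]
 [ 0.53897421 -0.0102716   0.15      ]
 [ 0.53210917  0.08498762  0.15      ]
 [ 0.54207269  0.08560467  0.15      ]]
10.4583
```

View pics/w3.png

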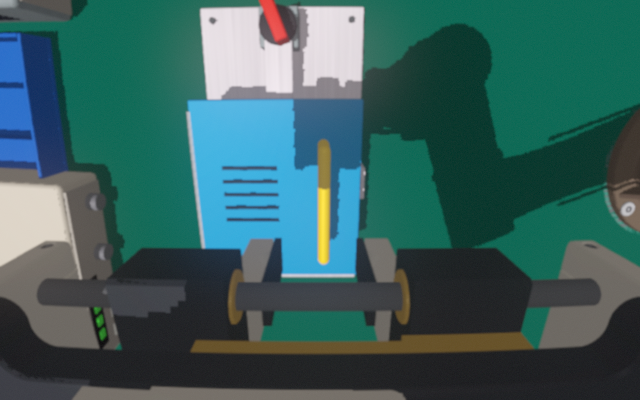

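```bash
python3 -c "
import cv2;i=cv2.imread('pics/s3.png')[150:300,250:450];cv2.imwrite('pics/s3c.png',cv2.resize(i,None,fx=4,fy=4))"
```

```text
(no output)
```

View pics/s3c.png

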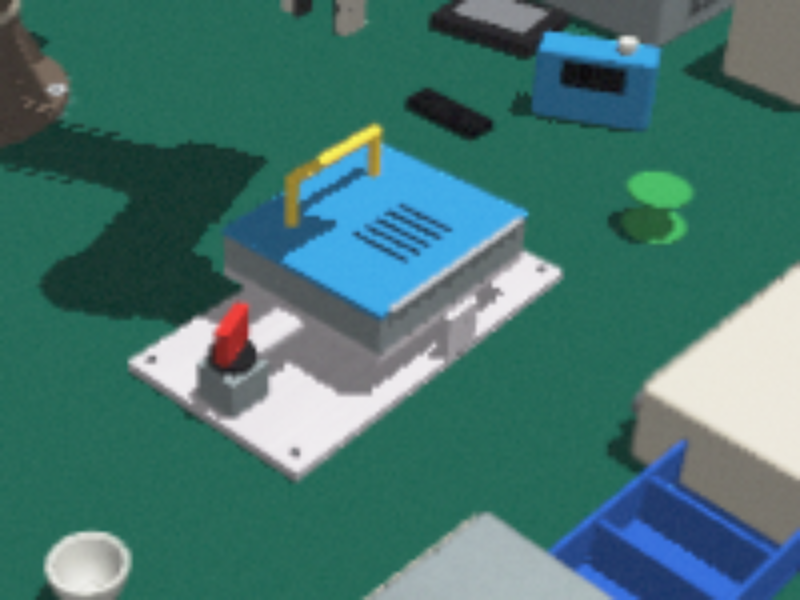

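Tilt is levelled: lid slope is 0.0003, the bar is at -66° (target -65.2°), and the scene view shows the cover shut. The handle is at (323,200) in the wrist view, about (0.540, 0.052). Next I'll grasp it and lift it along the hinge arc.

```bash
cat > arc.py <<'E'
from h import *
yaw=np.radians(3.5)
ex=np.array([np.cos(yaw),np.sin(yaw),0]);ez=np.array([0,0,1.])
r,e0=np.hypot(.140,.049),np.arctan2(.049,.140)
def off(th): e=e0+th; return ex*(-r*np.cos(e)+.140)+ez*(r*np.sin(e)-.049)
E
python3 - <<'E'
from arc import *
R=down(yaw-np.pi/2)
robot.goto([.5402,.052,.19],R)
robot.servo_line([.5402,.052,.129],speed=.08)
print(robot.read_position(),robot.read_force())
robot.move_gripper(0.)
print('w',robot.read_grip_width()*88,robot.read_force(),robot.read_position())
p0=np.array([.5402,.052,.129])
for a in (6,12,20):
    robot.servo_line(p0+off(np.radians(a)),speed=.05)
    print(a,robot.read_force().round(1),robot.read_position()-p0-off(np.radians(a)),robot.read_grip_width()*88)
print(robot.read_t())
im,d=robot.grab_frame('scene');cv2.imwrite('pics/s4.png',cv2.resize(im[130:300,230:470,::-1],None,fx=3,fy=3))
E
```

```text
[0.54061084 0.05208566 0.12952588] [ 0.23385126 -1.20142961  0.19202885]
w 11.268434760522645 [-6.17013179  1.70880736  4.4602067 ] [0.5386725  0.05183859 0.12878473]
6 [-6.7  1.8 -0.7] [-0.00198293 -0.00022911 -0.00052441] 10.69031016185947
12 [-9.1  2.2  0.7] [-0.00250364 -0.00024613 -0.0005025 ] 11.05495902745474
20 [-13.6   3.3   5.4] [-0.00330435 -0.00032236 -0.00035693] 11.27794717414965
13.925
```

View pics/s4.png

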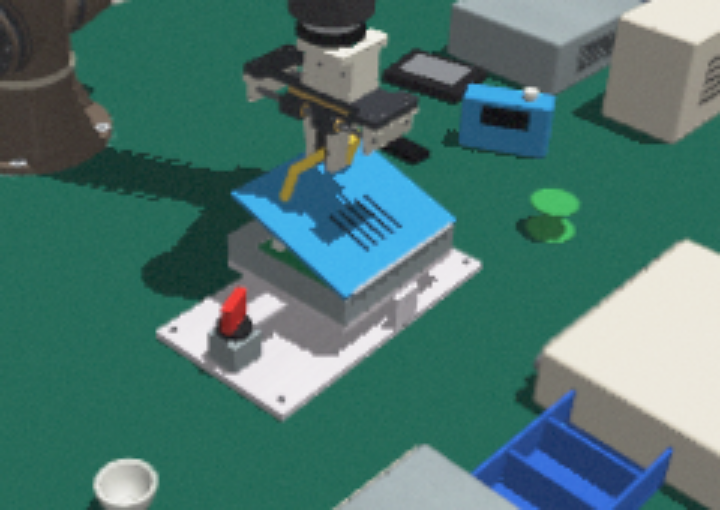

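The cover is lifting cleanly, held in the fingers. The -x force means the handle sits about 2–3 mm nearer the robot than I commanded, so I'll shift the arc and continue to 50°.

```bash
python3 - <<'E'
from arc import *
p0=np.array([.5370,.052,.129])
for a in (22,30,38,45,50):
    robot.servo_line(p0+off(np.radians(a)),speed=.05)
    print(a,robot.read_force().round(1),robot.read_position()-p0-off(np.radians(a)),robot.read_grip_width()*88)
robot.dwell(.5)
print(robot.read_force(),robot.read_position(),robot.read_t())
im,d=robot.grab_frame('scene');np.savez('pics/s5.npz',im=im,d=d);cv2.imwrite('pics/s5.png',cv2.resize(im[110:300,230:470,::-1],None,fx=3,fy=3))
info,T=cam_pose('scene')
b=cv2.erode(mask(im,(95,130,60),(112,255,255)),np.ones((3,3)));P=bydepth(info,T,pts(b),d)
L=np.c_[P@ex-np.array([.5917,.0559,0])@ex,P@np.array([-ex[1],ex[0],0])-.0559*ex[0]+.5917*ex[1],P[:,2]]
k=(abs(L[:,1])<.1)&(L[:,0]>-.12)&(L[:,0]<.09)&(L[:,2]>.1);L=L[k]
for _ in range(4):
    c=np.median(L,0);_,_,v=np.linalg.svd(L-L.mean(0),full_matrices=False);n=v[2]*np.sign(v[2][2]);rs=(L-L.mean(0))@n
    L=L[abs(rs)<max(.004,1.5*rs.std())]
print(len(L),n,'angle',np.degrees(np.arctan2(n[0],n[2])),rs.std(),L.min(0),L.max(0))
E
```

```text
22 [-2.  -0.2 -3.2] [-2.94332968e-04 -2.20021609e-04 -5.17714299e-05] 11.010963251262764
30 [-8.8  1.1  3.5] [-0.00101826 -0.0002964   0.00057492] 11.045934475577088
38 [-11.3   0.7  10.8] [-0.00095903 -0.00034692  0.0017516 ] 10.838644867310249
45 [-9.1  0.5  9.5] [-7.02319399e-05 -3.49998672e-04  2.03056961e-03] 11.219328604916333
50 [-7.4  0.7  7.9] [ 0.0001705  -0.00034569  0.00202129] 11.00782195857543
[-7.06490826  0.21258346  7.06123845] [0.62440212 0.05698963 0.22073798] 16.775
1545 [7.55983611e-01 6.23386342e-04 6.54590246e-01] angle 49.111402799894336 0.0016734637819656919 [-0.0269447  -0.09987794  0.10376388] [0.0877589  0.09665385 0.2354077 ]
```

View pics/s5.png

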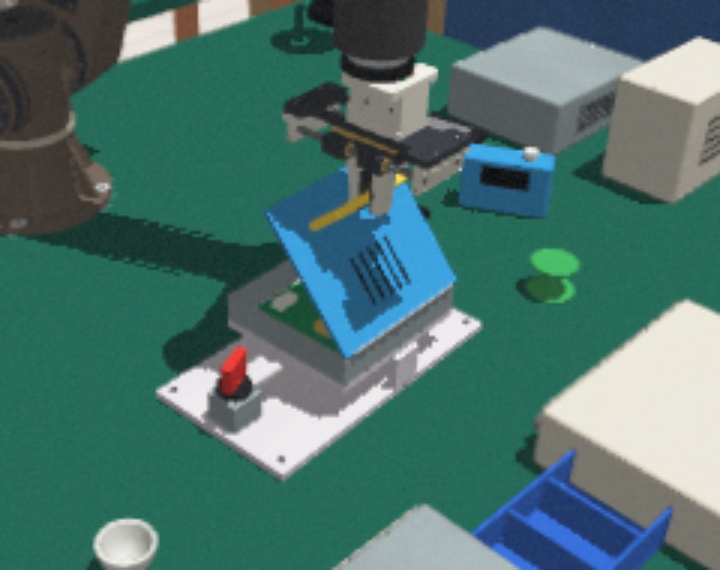

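The plane fit gives 49.1° open, and the cross slope of 0.0006 means the platform is still level. I'll check with a second view, look for drift, then hand in.

```bash
python3 - <<'E'
from arc import *
im,d=robot.grab_frame('wrist');p,R=robot.read_position(),robot.read_tcp_rot();info,T=cam_pose('wrist',(p,R))
b=cv2.erode(mask(im,(95,130,40),(115,255,255)),np.ones((3,3)));b[240:]=0;P=bydepth(info,T,pts(b),d)
o=np.array([.5917,.0559,0]);ey=np.array([-ex[1],ex[0],0]);L=np.c_[(P-o)@ex,(P-o)@ey,P[:,2]]
k=(abs(L[:,1])<.1)&(abs(L[:,0])<.12)&(L[:,2]>.1);L=L[k]
if len(L)>50:
  for _ in range(4):
    _,_,v=np.linalg.svd(L-L.mean(0),full_matrices=False);n=v[2]*np.sign(v[2][2]);rs=(L-L.mean(0))@n;L=L[abs(rs)<.004]
  print(len(L),n,np.degrees(np.arctan2(n[0],n[2])))
robot.dwell(.5);print(robot.read_position()-p,robot.read_force(),robot.read_grip_width()*88,abs(robot.read_qvel()).max())
im2,_=robot.grab_frame('top');cv2.imwrite('pics/t6.png',im2[:,:,::-1])
robot.job_done();print(robot.read_t())
E
```

```text
30880 [0.75587379 0.00095591 0.65471666] 49.10180820697361
[-1.96344957e-05  1.63596320e-05 -3.75120981e-05] [-7.59659799  0.22932553  7.77080598] 11.162355731075095 0.1014838758545485
the job is handed in; nothing more can be done
the job is handed in; nothing more can be done
```

View pics/t6.png

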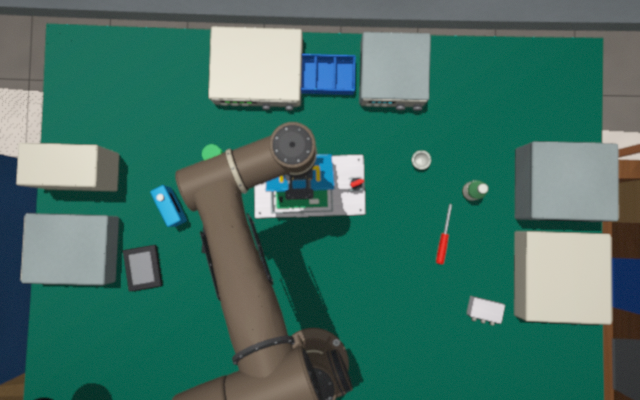

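I levelled the platform with the cover shut, lifted the cover to about 49° open, and handed the job in while still holding it. No verdict is reported.

- **Level:** I gripped the red screw and turned it about 64° clockwise. The bar then pointed at -66° against a target of -65.2°. The shut lid's slope along the platform was 0.0003 rad from the wrist camera and -0.0017 rad from the scene camera.
- **Cover:** I gripped the yellow handle and lifted it along the hinge arc. Plane fits on the open cover gave 49.1° from both the scene and wrist cameras. The handle height alone suggests about 52°, which is also within tolerance.
- **Holding still:** Just before hand-in the tool moved less than 0.1 mm in 0.5 s. The gripper was closed on the bar at about 11 mm, with about 11 N on the tool. The cross slope stayed below 0.001 rad, so the platform was still level.
- **Bystanders:** In the last top view the cleaner, screwdriver, bottle and bowl are where they were, and so is the visible part of the spool. The splitter and sleeve were hidden under the arm, so I did not check them there. The arm did not work near them.
- **Disagreement:** The handle sat about 2–3 mm nearer the robot than I had measured. I corrected the arc part-way through the lift, and side forces stayed at or below about 14 N.

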